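# Lock a tube rack into the platform shaker

## Robot

A 6-joint arm with a two-finger parallel gripper is mounted at the origin on the work surface. World frame = base frame: x ahead of the robot, y to its left, z up, the work surface at z = 0. Lengths are in m, angles in rad, forces in N, time in s.
With the tool pointing down it reaches from about 0.35 to 0.875 m from the base axis. Payload 4.2 kg.
Tool frame: the origin (TCP) lies on the front face of the gripper's body, between the roots of the fingers; the fingertips stand env.nose_length ahead of it and the grasp point (between the pads) lies 51 mm ahead of it (env.nose_length is the distance from the TCP to the fingertips, in m); y points along the fingers, z is the direction in which the jaws open and shut, and the axes are right-handed (so a half turn about y gives the same grasp; the last joint's range is limited). The gripper opens to 87 mm and grips with 3 to 60 N. Pads are 19 mm wide; open, the fingers measure 117 mm over their backs; the gripper's body (75 mm by 190 mm) begins 51 mm behind the grasp point.
Start: joints at [1.444, 0.385, 0.008, 0, -1.194, -0.259], TCP at [0.235, 0.579, 0.292] pointing down, gripper open.
Joint ranges: [-3.14, 3.14], [-1.21, 2.06], [-1.07, 1.41], [-3.16, 2.05], [-2.99, -0.16], [-3.1, 3.1]. Speed limits (rad/s): [2.79, 2.79, 3.14, 3.14, 3.14, 3.14].

## Interface

Orientations are given as a unit quaternion [x, y, z, w].
In Python, from station import env, cams gives the robot as it stands.
- The arm moves only by the tool step_arm, never from a script. Its argument "series" is a list of rows, each an object of numbers: "x", "y", "z": the shift along the tool's x, y, z in mm; "wx", "wy", "wz": the turn, a rotation vector about the tool's x, y, z in rad. A call has exactly 8 rows; each row is the pose to reach, as a shift and turn from the pose measured when the call began, along the tool's axes at that moment; what a row does not reach only later rows make up. A row lasts 1/10 s, in which the tool goes at most 50 mm and 8.59 degrees, less where a joint would pass 70% of its speed; a pose out of reach is approached as far as the arm can. A call with a gripper value outside its range is refused whole. "grip" is the finger opening in mm, from 0 to 87, set as the call begins (left out, the last holds). The fingers move at their own pace and stop on an object; "newtons" is the grip in N (left out, the last holds). Time passes only in rows, so rows that repeat a pose let the fingers close, or fill a call up. It gives the time, the measured TCP pose, the force and the opening at its end, in the units of the state.
- env.sense(): the state, without advancing time (a new reading comes with each control period).
- cams.get_image(name): name is "scene" or "top"; returns a dict with "color" (420x560x3 uint8, blue, green, red), "K" (3x3 intrinsics, pixels), "k1" (the pictures are not rectified: a ray, as slopes to the right and down, at radius r is drawn at 1 + k1 r^2 times it, then the intrinsics apply), "xyz" and "orientation" of the camera in the world. Camera axes: x right, y up, looking along -z (the intrinsics and any distortion apply to the point x, -y, -z); pixel columns grow to the right and rows downward; lengths in m; the calibration is good to about 2 mm. A picture is of the moment at which its call begins. There is no depth.
- env.job_done(): hands the job in, once; it reports no verdict.
The state is a dict: "time": time; "joint_pos": joint angles; "dq": joint speeds; "joint_torque": joint torques, N m; "position": TCP position; "orientation": TCP orientation; "force": force on the tool from outside, world axes, zero at the start; "ft_torque": the same for the moment, N m; "finger_gap": finger opening in m.
Only numpy, scipy, OpenCV 4.12 (cv2) and the standard library are available. Lean on these libraries where they do the work, as an engineer would, in place of code of your own. Each camera call takes 0.05 s, during which the arm holds its last target.

## Task

Get the shaker ready: slide the blue tube rack along its nest on the platform until it sits fully home against the rear stop, then push the red-handled toggle clamp over centre with a fingertip so that it snaps down and stays locked on the rack. Push gently, never harder than about 20 newtons on the rack or on any part of the shaker, and leave the vial, bottles, tip boxes and the black rack where they stand.

Things in the scene. Friction and masses are not known exactly. Their poses are not given: they have to be found in the camera images.
- shaker: white platform shaker, fixed to the bench, 240 (x) x 260 (y) mm, metal platform 80 mm above the bench. Origin: centre of its underside; x runs from its front panel to the nest's rear stop, y to its left, z up. Place varies, turned up to 0.4 rad.
- nest_home (a point): where the rack's origin lies when fully home: on the platform's top, axes as the shaker's. The nest is a channel along x, open in front, between steel rails 8 mm tall with inner faces at y = -45.5 and +45.5 mm from here; it ends at a rigid steel stop, 22 mm tall, front face at x = +55 mm.
- rack: blue rack with white-capped tubes, loose in the nest 18 to 40 mm short of home, 0.2 to 0.4 kg, 110 (x) x 88 (y) mm. Origin: centre of its underside, axes as the shaker's. Its block spans y -44 to +5 mm, 45 mm tall (caps to 58), flat front at x = -55 mm; left of it a flange 12 mm tall.
- rack_gap (a point): middle of a 30 mm gap (along x) in the yellow rib on the rack's left flange; on the flange's top, 12 mm above the platform, 20 mm ahead of and 25 mm left of the rack's origin; the rib is 12 mm taller. Only when the rack is home does the clamp's rubber toe fit into the gap; else it lands on the rib and cannot lock.
- clamp_slot (a point): middle of the clamp's slot on the platform's top, axes as the shaker's (20 mm ahead, 71 mm left of nest_home). The clamp's pivot is in this x plane, 34 mm up, but its foot was tightened anywhere within 14 mm either way along y; this is NOT measured: find the handle by touch or sight.
- clamp (a joint): lever angle, rad: 0 open (handle leans 0.5 outward, to +y), 0.5 upright = dead point, 0.6 locked on a rigid end stop. Hinge along x. Red grip bar along x, 48 mm long, 16 mm thick, axis 62 mm from the pivot: open, 30 mm outward of it and 88 mm above the platform. About 6 N towards -y, plus rubbing (7 to 13 N in all), starts it, less as it nears upright, then it snaps over by itself and stays.
- vial: small glass vial with a blue cap, 24 mm across, 45 mm tall, standing on the shaker's platform right of the nest; origin at the centre of its underside. Leave it be.
- buffer_bottle: glass bottle with blue cap, 72 mm across, 150 mm tall, behind the shaker; origin at the centre of its underside. Leave it be.
- small_bottle: glass bottle with blue cap, 56 mm across, 110 mm tall, right of the shaker; origin at the centre of its underside. Leave it be.
- tip_box_green: green pipette-tip box, 120 x 85 x 62 mm tall; origin at the centre of its underside. Leave it be.
- tip_box_blue: blue pipette-tip box, 120 x 85 x 62 mm tall; origin at the centre of its underside. Leave it be.
- black_rack: black tube rack, 110 (x) x 49 (y) x 58 mm tall; its origin is on the underside, 20 mm to +y of the middle. Not the rack to load. Leave it be.

How it is judged:
On the way, in this order (a step that is already met when the one before it is completed fails the run):
1. the rack is fully home against the rear stop while the clamp is still open (x of rack in the frame of nest_home between -0.0025 and 0.0025 m and y of rack in the frame of nest_home between -0.004 and 0.004 m and z of rack in the frame of nest_home below 0.004 m and angle between rack's own z axis and vertical below 0.06 rad and angle between the x axis of rack and the x axis of shaker, either way round below 0.06 rad and value of joint clamp below 0.2 rad), for 0.2 s.
2. the clamp has snapped over centre and is locked on the rack (x of rack in the frame of nest_home between -0.0025 and 0.0025 m and y of rack in the frame of nest_home between -0.004 and 0.004 m and z of rack in the frame of nest_home below 0.004 m and angle between rack's own z axis and vertical below 0.06 rad and angle between the x axis of rack and the x axis of shaker, either way round below 0.06 rad and value of joint clamp above 0.55 rad), for 0.2 s.
At the end, for the whole second after the job is handed in: The rack lies flat and at rest in the nest, its origin within 2.5 mm of nest_home along x and 4 mm along y, squarely in line (0.06 rad), and the clamp is locked (joint above 0.55 rad) (all of step 2 and linear speed of rack below 0.01 m/s); the robot touches nothing.
It fails at once if the rack is pushed harder than 20 N (contact force between any of the fingers, the arm and rack above 20 N).
It fails at once if the shaker or its clamp is pushed harder than 20 N (contact force between any of the fingers, the arm and shaker above 20 N).
It fails at once if a bystander is moved more than 10 mm or tipped (distance of any of vial, buffer_bottle, small_bottle, tip_box_green, tip_box_blue, black_rack from where it was at the start of the episode above 0.01 m or angle between any of vial, buffer_bottle, small_bottle, tip_box_green, tip_box_blue, black_rack's own z axis and vertical above 0.2 rad).
It also fails if it takes over 59 s, if anything falls off the work surface, if the arm or the gripper's body presses on something with over 40 N, if the wrist force passes 120 N, or if a joint passes its speed limit or range.

## Working session

There is one attempt and no reset: what is moved stays moved. The work goes in short steps, Python scripts to look and compute and a tool call to move; the robot and the scene stay as the last step left them, time stands still between calls to the robot, and variables do not carry over. Pictures are saved under pics/ and viewed, and the job is handed in when it is done.

Besides the shell and the picture viewer there is one more tool, called after ">>>" by a JSON object that holds its "name" and its "arguments", one argument or row to a line. step_arm: Moves the arm, as the interface text tells. Its arguments: {"type":"object","properties":{"series":{"type":"array","items":{"type":"object","properties":{"x":{"type":"number"},"y":{"type":"number"},"z":{"type":"number"},"wx":{"type":"number"},"wy":{"type":"number"},"wz":{"type":"number"}}}},"grip":{"type":"number"},"newtons":{"type":"number"}},"required":["series"]}

```bash
ls; mkdir -p pics; python3 - <<'E'
from station import env,cams
import cv2
print(env.sense(), env.nose_length)
for n in ["scene","top"]:
    d=cams.get_image(n); cv2.imwrite(f"pics/{n}0.png",d["color"]); print(n,d["K"],d["k1"],d["xyz"],d["orientation"])
E
```

```text
pics
{'time': 0.0, 'joint_pos': array([ 1.44363022e+00,  3.85580600e-01,  6.60171286e-03, -5.01686306e-04,
       -1.19399873e+00, -2.58569048e-01]), 'dq': array([-0.00078689, -0.00032507, -0.00078405, -0.00180107,  0.0008382 ,
        0.00054201]), 'joint_torque': array([-2.94129250e-04, -3.90667963e+01,  1.87407589e+01,  4.22006607e+00,
        1.10374604e-02, -1.73522626e-04]), 'position': array([0.23497385, 0.57865372, 0.29113509]), 'orientation': array([-0.13548432, -0.69320271,  0.69476344,  0.13571206]), 'force': array([0.19340086, 0.05517042, 1.13699655]), 'ft_torque': array([ 0.03782762, -0.0190416 ,  0.01394533]), 'finger_gap': 0.08679109066202714} 0.0697
scene [[464.43020562   0.         277.07869691]
 [  0.         464.43020562 205.68029871]
 [  0.           0.           1.        ]] -0.025712518717426455 [1.34116828 0.77577419 0.80300803] [0.17507234 0.43716993 0.82494171 0.31257527]
top [[441.26468645   0.         277.91543632]
 [  0.         441.26468645 207.77223252]
 [  0.           0.           1.        ]] -0.12265850447279034 [ 0.49003072 -0.03920218  1.1666207 ] [ 0.05178397 -0.03583212 -0.69981749  0.71154055]
```

View pics/scene0.png

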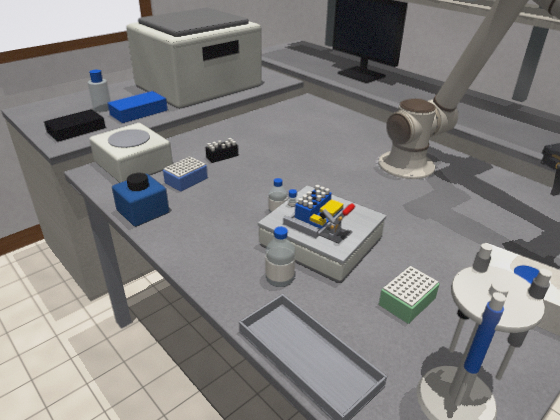

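View pics/top0.png

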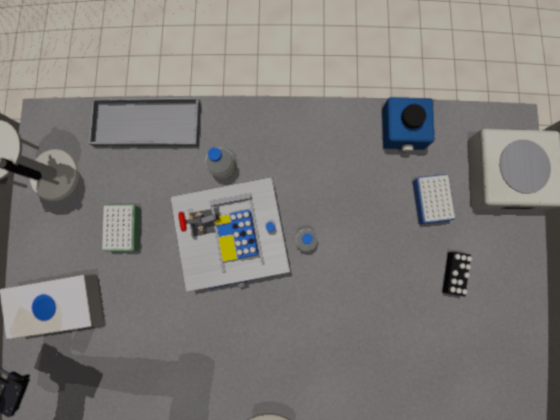

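Top view: the shaker is at about (230,235) with the rear stop up (~(232,198)), the red handle at (182,220), the blue block at (243,233) and the vial at (270,228). I'll zoom in.

```bash
python3 - <<'E'
import cv2
a=cv2.imread("pics/top0.png")[165:305,155:335]; cv2.imwrite("pics/topz.png",cv2.resize(a,None,fx=4.4,fy=4.28,interpolation=cv2.INTER_CUBIC)[:600])
a=cv2.imread("pics/scene0.png")[165:285,240:400]; cv2.imwrite("pics/scenez.png",cv2.resize(a,None,fx=5,fy=5,interpolation=cv2.INTER_CUBIC))
E
```

```text
(no output)
```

View pics/topz.png

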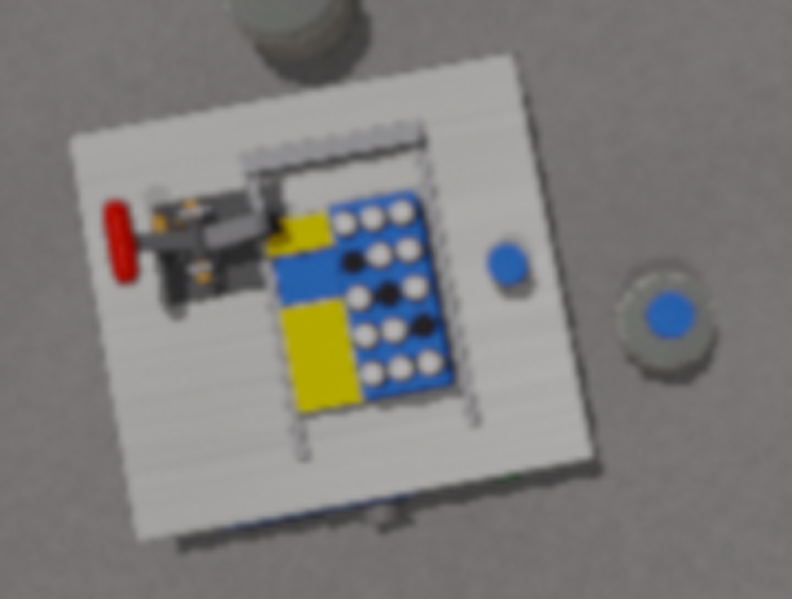

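View pics/scenez.png

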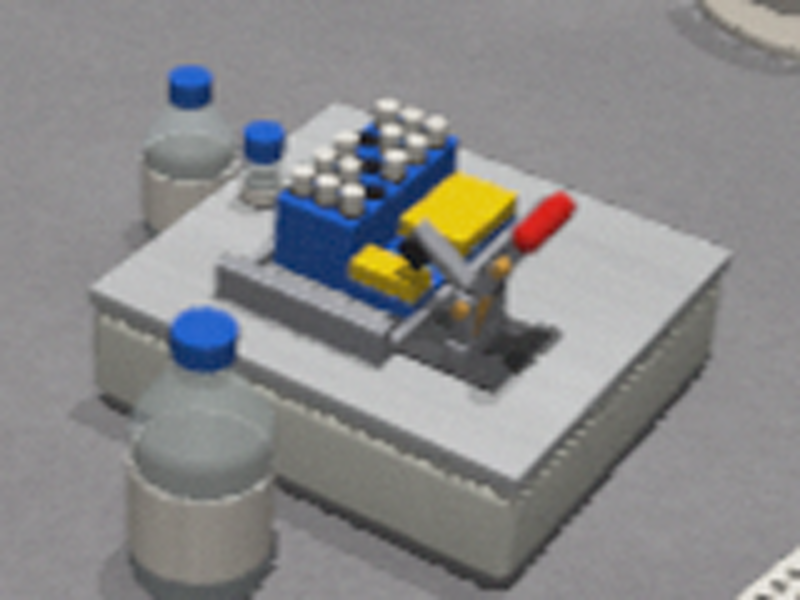

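```bash
cat > h.py <<'E'
import numpy as np, cv2
from scipy.spatial.transform import Rotation as R
CAL={"scene":(464.43020562,277.07869691,205.68029871,-0.025712518717426455,[1.34116828,0.77577419,0.80300803],[0.17507234,0.43716993,0.82494171,0.31257527]),
"top":(441.26468645,277.91543632,207.77223252,-0.12265850447279034,[0.49003072,-0.03920218,1.1666207],[0.05178397,-0.03583212,-0.69981749,0.71154055])}
def ray(n,u,v):
    f,cx,cy,k,t,q=CAL[n]
    d=cv2.undistortPoints(np.array([[[u,v]]],float),np.array([[f,0,cx],[0,f,cy],[0,0,1]]),np.array([k,0,0,0.]))[0,0]
    return np.array(t),R.from_quat(q).apply([d[0],-d[1],-1])
def at(n,u,v,z):
    t,d=ray(n,u,v); return t+d*(z-t[2])/d[2]
def proj(n,P):
    f,cx,cy,k,t,q=CAL[n]
    p=R.from_quat(q).inv().apply(np.asarray(P)-t); s=np.array([p[0]/-p[2],-p[1]/-p[2]]); s=s*(1+k*(s@s))
    return np.array([cx+f*s[0],cy+f*s[1]])
def tz(x,y): return (x+.5)/4.4-.5+155,(y+.5)/(599/140)-.5+165
def sz(x,y): return (x+.5)/5-.5+240,(y+.5)/5-.5+165
E
python3 - <<'E'
from h import *
from scipy.optimize import least_squares
C=[("rl",72,137,120,130),("rr",514,55,120,-130),("fr",595,460,-120,-130),("fl",140,540,-120,130)]
W=[at("top",*tz(x,y),.08) for _,x,y,_,_ in C]; L=np.array([[a,b] for *_,a,b in C])/1e3
W=np.array(W);print(W)
S=[("rl",505,485),("fl",732,258),("rr",92,292),("fr",335,103)]
print([ (n,at("scene",*sz(x,y),.08)) for n,x,y in S])
def rot(a): return np.array([[np.cos(a),-np.sin(a)],[np.sin(a),np.cos(a)]])
r=least_squares(lambda p:(L@rot(p[2]).T+p[:2]-W[:,:2]).ravel(),[.5,0.1,0]);print(r.x,r.fun*1e3)
x0,y0,a=r.x
def loc(P): return (rot(a).T@(P[:2]-[x0,y0]))*1e3
for n,x,y,z in [("stop topfront L",250,176,.102),("stop topfront R",425,148,.102),("railL front",302,460,.088),("railR front",476,424,.088),("railL inner rear",278,250,.088),
 ("block fl",365,402,.125),("block fr",453,385,.125),("block rr",416,192,.125),("block rl",332,207,.125),("ribfl",298,412,.104),("rib fr",362,403,.104),("gap front l",282,308,.104),("gap rear l",272,257,.104),("rib rear r",331,212,.104),
 ("handle a",117,203,.172),("handle b",126,282,.172),("handle m",121,243,.17),("vial cap",508,264,.125)]:
    P=at("top",*tz(x,y),z);print(n,P.round(4),loc(P).round(1))
for n,x,y,z in [("handle a",562,203,.17),("handle b",527,240,.17),("stop R",222,262,.102),("stop L",392,338,.102),("block rl bottomish",352,250,.125)]:
    P=at("scene",*sz(x,y),z);print("sc",n,P.round(4),loc(P).round(1))
E
```

```text
[[ 0.64944806  0.25682263  0.08      ]
 [ 0.70153131  0.00420557  0.08      ]
 [ 0.46729964 -0.04539764  0.08      ]
 [ 0.41600065  0.20792543  0.08      ]]
[('rl', array([0.65599904, 0.25721305, 0.08      ])), ('fl', array([0.41979895, 0.21272796, 0.08      ])), ('rr', array([0.70422125, 0.00915685, 0.08      ])), ('fr', array([ 0.46967046, -0.0435347 ,  0.08      ]))]
[0.55856992 0.105889   0.20433543] [ 0.24624626  0.71182614  0.92126751 -1.26207967  0.14588464 -0.35882304
 -1.31339841  0.90907657]
stop topfront L [0.625  0.1489 0.102 ] [73.8 28.7]
stop topfront R [0.6426 0.0517 0.102 ] [ 71.3 -70.1]
railL front [0.4642 0.1168 0.088 ] [-90.2  29.8]
railR front [0.4866 0.0207 0.088 ] [-87.8 -68.8]
railL inner rear [0.584 0.134 0.088] [30.7 22.4]
block fl [0.4976 0.0784 0.125 ] [-65.3 -14.5]
block fr [0.5078 0.0314 0.125 ] [-64.8 -62.6]
block rr [0.6145 0.054  0.125 ] [ 44.2 -62.2]
block rl [0.6054 0.0994 0.125 ] [ 44.5 -15.8]
ribfl [0.4914 0.1175 0.104 ] [-63.4  25. ]
rib fr [0.4972 0.0824 0.104 ] [-64.9 -10.5]
gap front l [0.5498 0.1281 0.104 ] [-4.1 23.6]
gap rear l [0.5786 0.1347 0.104 ] [25.5 24.1]
rib rear r [0.6048 0.1027 0.104 ] [ 44.6 -12.5]
handle a [0.6005 0.2061 0.172 ] [61.4 89.6]
handle b [0.5582 0.1995 0.172 ] [18.6 91.7]
handle m [0.5792 0.2035 0.17  ] [40.  91.4]
vial cap [0.5751 0.0033 0.125 ] [  -4.6 -103.8]
sc handle a [0.56   0.1986 0.17  ] [20.3 90.5]
sc handle b [0.5976 0.2086 0.17  ] [59.1 92.6]
sc stop R [0.6549 0.0564 0.102 ] [ 84.3 -68. ]
sc stop L [0.635  0.1606 0.102 ] [86.  38.1]
sc block rl bottomish [0.6198 0.1156 0.125 ] [61.9 -2.9]
```

```bash
cat >> h.py <<'E'
X0,Y0,A=.5586,.1059,.2043
X0+=.001;Y0+=.001
def l2w(p): c,s=np.cos(A),np.sin(A); return np.array([X0+(c*p[0]-s*p[1])/1e3,Y0+(s*p[0]+c*p[1])/1e3,p[2]/1e3])
def w2l(P): c,s=np.cos(A),np.sin(A); x,y=P[0]-X0,P[1]-Y0; return np.array([c*x+s*y,-s*x+c*y,P[2]])*1e3
def rep(env,targets=(),jaw=1):
    s=env.sense(); M=R.from_quat(s["orientation"]).as_matrix(); tip=s["position"]+M[:,1]*env.nose_length
    c,sn=np.cos(A),np.sin(A); Sh=np.array([[c,-sn,0],[sn,c,0],[0,0,1]])
    print("t",s["time"],"tip local",w2l(tip).round(1),"F local",(Sh.T@s["force"]).round(1),"gap",s["finger_gap"]); print("tool axes in local (cols)\n",(Sh.T@M).round(3))
    for p in targets:
        d=M.T@(l2w(p)-tip)*1e3; print("to",p,"tool shift",d.round(1))
    return s,M,Sh
E
python3 - <<'E'
from h import *
from station import env
s,M,Sh=rep(env,[(-95,-32,200),(-95,-32,102)])
L=Sh.T@M
for nm,D in [("jaw y",[[1,0,0],[0,0,-1],[0,1,0]]),("jaw y'",[[-1,0,0],[0,0,-1],[0,-1,0]]),("jaw x",[[0,0,-1],[-1,0,0],[0,0,0]])]:
    D=np.array(D,float)  # rows: tool x,y,z in local
    if abs(np.linalg.det(D.T)-1)<.1: print(nm,R.from_matrix(L.T@D.T).as_rotvec())
D=np.array([[0,1,0],[0,0,-1],[-1,0,0.]]);print(np.linalg.det(D),R.from_matrix(L.T@D.T).as_rotvec())
E
```

```text
t 0.1 tip local [-222.2  527.7  221.6] F local [-0.3  0.2 -0.2] gap 0.08701354443892735
tool axes in local (cols)
 [[-0.831 -0.001 -0.557]
 [ 0.557 -0.002 -0.831]
 [-0.    -1.     0.002]]
to (-95, -32, 200) tool shift [-417.2   22.4  394.2]
to (-95, -32, 102) tool shift [-417.2  120.4  394. ]
jaw y [-5.82401921e-04  2.55137420e+00 -2.52575627e-03]
jaw y' [-1.92210475e-03 -5.90217232e-01  4.43208836e-04]
1.0 [-0.0017163   0.98057859 -0.0010731 ]
```

>>> {"name": "step_arm", "arguments": {
  "grip": 0,
  "newtons": 20,
  "series": [
    {"x": -30,"z": 28,"wy": -0.1},
    {"x": -62,"z": 59,"wy": -0.2},
    {"x": -94,"z": 89,"wy": -0.3},
    {"x": -127,"z": 120,"wy": -0.4},
    {"x": -160,"z": 151,"wy": -0.5},
    {"x": -193,"z": 182,"wy": -0.59},
    {"x": -226,"z": 214,"wy": -0.59},
    {"x": -260,"z": 245,"wy": -0.59}
  ]
}}

```text
$.series[0]: bad value
```

```bash
python3 - <<'E'
from h import *
from station import env
s,M,Sh=rep(env,[(-100,-32,190),(-100,-32,102)])
E
```

```text
t 0.1 tip local [-222.2  527.7  221.6] F local [-0.3  0.2 -0.2] gap 0.08701354443892735
tool axes in local (cols)
 [[-0.831 -0.001 -0.557]
 [ 0.557 -0.002 -0.831]
 [-0.    -1.     0.002]]
to (-100, -32, 190) tool shift [-413.    32.4  397. ]
to (-100, -32, 102) tool shift [-413.   120.4  396.8]
```

All six fields are needed in each row.

>>> {"name": "step_arm", "arguments": {
  "grip": 0,
  "newtons": 20,
  "series": [
    {"x": -30,"y": 0,"z": 28,"wx": 0,"wy": -0.1,"wz": 0},
    {"x": -62,"y": 0,"z": 59,"wx": 0,"wy": -0.2,"wz": 0},
    {"x": -94,"y": 0,"z": 89,"wx": 0,"wy": -0.3,"wz": 0},
    {"x": -127,"y": 0,"z": 120,"wx": 0,"wy": -0.4,"wz": 0},
    {"x": -160,"y": 0,"z": 151,"wx": 0,"wy": -0.5,"wz": 0},
    {"x": -193,"y": 0,"z": 182,"wx": 0,"wy": -0.59,"wz": 0},
    {"x": -226,"y": 0,"z": 214,"wx": 0,"wy": -0.59,"wz": 0},
    {"x": -260,"y": 0,"z": 245,"wx": 0,"wy": -0.59,"wz": 0}
  ]
}}

```text
time: 0.9
position: [0.3837, 0.2519, 0.2916]
orientation: [0.073, -0.703, 0.704, -0.072]
force: [0.7, -0.0, 0.2]
finger_gap: 0.0311
```

```bash
python3 - <<'E'
from h import *
from station import env
s,M,Sh=rep(env,[(-100,-32,190),(-100,-32,102)])
E
```

```text
t 0.9 tip local [-142.9  177.5  221.9] F local [ 0.7 -0.2  0.2] gap 0.03110361215767778
tool axes in local (cols)
 [[-1.    -0.001  0.   ]
 [-0.    -0.002 -1.   ]
 [ 0.001 -1.     0.002]]
to (-100, -32, 190) tool shift [-42.9  32.2 209.5]
to (-100, -32, 102) tool shift [-43.  120.2 209.3]
```

>>> {"name": "step_arm", "arguments": {
  "series": [
    {"x": -9,"y": 0,"z": 42,"wx": 0,"wy": 0,"wz": 0},
    {"x": -18,"y": 0,"z": 84,"wx": 0,"wy": 0,"wz": 0},
    {"x": -26,"y": 6,"z": 126,"wx": 0,"wy": 0,"wz": 0},
    {"x": -35,"y": 12,"z": 168,"wx": 0,"wy": 0,"wz": 0},
    {"x": -43,"y": 20,"z": 209,"wx": 0,"wy": 0,"wz": 0},
    {"x": -43,"y": 55,"z": 209,"wx": 0,"wy": 0,"wz": 0},
    {"x": -43,"y": 90,"z": 209,"wx": 0,"wy": 0,"wz": 0},
    {"x": -43,"y": 118,"z": 209,"wx": 0,"wy": 0,"wz": 0}
  ]
}}

```text
time: 1.7
position: [0.4674, 0.0548, 0.1721]
orientation: [0.073, -0.703, 0.704, -0.071]
force: [0.1, 0.1, -0.1]
finger_gap: 0.0004
```

```bash
python3 - <<'E'
from h import *
from station import env,cams
s,M,Sh=rep(env,[(-75,-32,102)])
for n,(r0,r1,c0,c1,k) in {"top":(165,305,155,335,4),"scene":(120,285,220,420,4)}.items():
    a=cams.get_image(n)["color"][r0:r1,c0:c1]; cv2.imwrite(f"pics/{n}1.png",cv2.resize(a,None,fx=3.6,fy=3.6,interpolation=cv2.INTER_CUBIC))
E
```

```text
t 1.7 tip local [-101.1  -32.5  102.4] F local [ 0.1  0.  -0.1] gap 0.00041380124207454443
tool axes in local (cols)
 [[-1.    -0.003 -0.001]
 [ 0.001 -0.002 -1.   ]
 [ 0.003 -1.     0.002]]
to (-75, -32, 102) tool shift [-26.1   0.3  -0.5]
```

View pics/scene1.png

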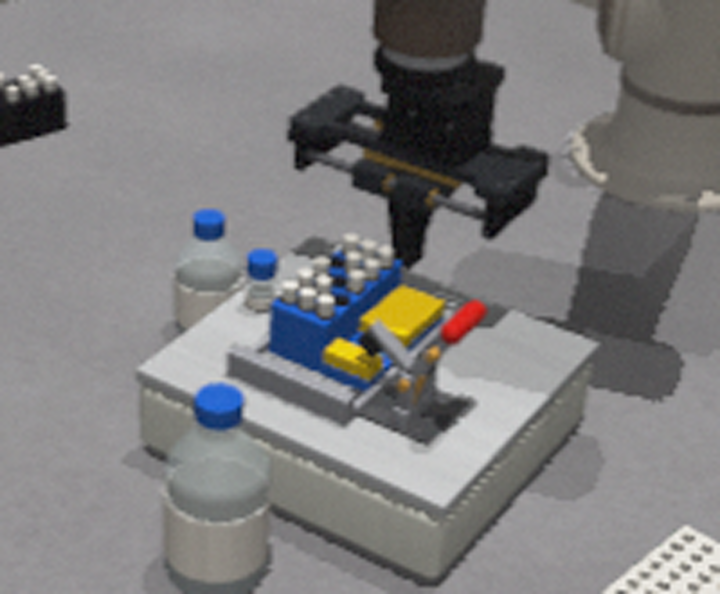

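View pics/top1.png

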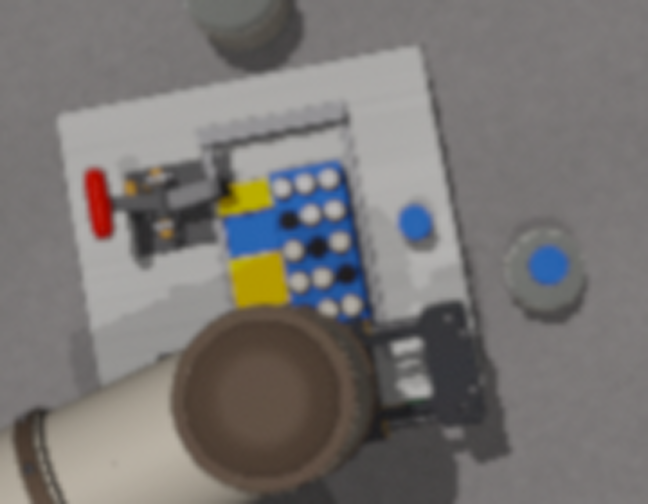

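>>> {"name": "step_arm", "arguments": {
  "series": [
    {"x": -8,"y": 0,"z": 0,"wx": 0,"wy": 0,"wz": 0},
    {"x": -16,"y": 0,"z": 0,"wx": 0,"wy": 0,"wz": 0},
    {"x": -20,"y": 0,"z": 0,"wx": 0,"wy": 0,"wz": 0},
    {"x": -22,"y": 0,"z": 0,"wx": 0,"wy": 0,"wz": 0},
    {"x": -24,"y": 0,"z": 0,"wx": 0,"wy": 0,"wz": 0},
    {"x": -26,"y": 0,"z": 0,"wx": 0,"wy": 0,"wz": 0},
    {"x": -28,"y": 0,"z": 0,"wx": 0,"wy": 0,"wz": 0},
    {"x": -30,"y": 0,"z": 0,"wx": 0,"wy": 0,"wz": 0}
  ]
}}

```text
time: 2.6
position: [0.4938, 0.0599, 0.1699]
orientation: [0.077, -0.702, 0.705, -0.067]
force: [-3.3, -0.9, 4.0]
finger_gap: 0.0007
```

```bash
python3 - <<'E'
from h import *
from station import env,cams
rep(env)
E
```

```text
t 2.6 tip local [-75.  -32.9 100.2] F local [-3.4 -0.2  4. ] gap 0.0007172273292029567
tool axes in local (cols)
 [[-1.    -0.015 -0.001]
 [ 0.001 -0.004 -1.   ]
 [ 0.015 -1.     0.004]]
```

>>> {"name": "step_arm", "arguments": {
  "series": [
    {"x": -2,"y": 0,"z": 0,"wx": 0,"wy": 0,"wz": 0},
    {"x": -4,"y": 0,"z": 0,"wx": 0,"wy": 0,"wz": 0},
    {"x": -6,"y": 0,"z": 0,"wx": 0,"wy": 0,"wz": 0},
    {"x": -8,"y": 0,"z": 0,"wx": 0,"wy": 0,"wz": 0},
    {"x": -10,"y": 0,"z": 0,"wx": 0,"wy": 0,"wz": 0},
    {"x": -12,"y": 0,"z": 0,"wx": 0,"wy": 0,"wz": 0},
    {"x": -13,"y": 0,"z": 0,"wx": 0,"wy": 0,"wz": 0},
    {"x": -14,"y": 0,"z": 0,"wx": 0,"wy": 0,"wz": 0}
  ]
}}

```text
time: 3.4
position: [0.5073, 0.0626, 0.1696]
orientation: [0.077, -0.701, 0.705, -0.066]
force: [-5.0, -1.0, 4.2]
finger_gap: 0.0006
```

```bash
python3 - <<'E'
from h import *
from station import env,cams
rep(env)
a=cams.get_image("scene")["color"][120:285,220:420]; cv2.imwrite(f"pics/scene2.png",cv2.resize(a,None,fx=3.6,fy=3.6,interpolation=cv2.INTER_CUBIC))
E
```

```text
t 3.4 tip local [-61.3 -33.   99.9] F local [-5.1  0.   4.2] gap 0.0005510639914536799
tool axes in local (cols)
 [[-1.    -0.016 -0.001]
 [ 0.001 -0.004 -1.   ]
 [ 0.016 -1.     0.004]]
```

View pics/scene2.png

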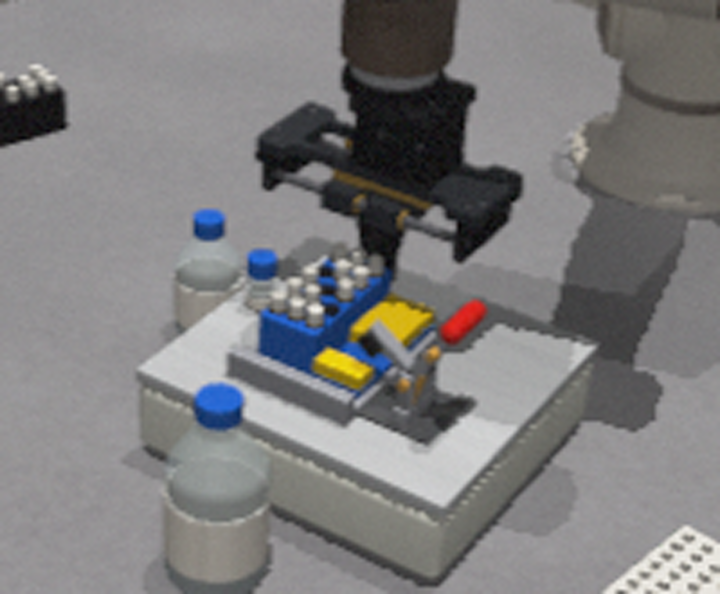

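>>> {"name": "step_arm", "arguments": {
  "series": [
    {"x": -2,"y": -1,"z": 0,"wx": 0,"wy": 0,"wz": 0},
    {"x": -4,"y": -1,"z": 0,"wx": 0,"wy": 0,"wz": 0},
    {"x": -6,"y": -1,"z": 0,"wx": 0,"wy": 0,"wz": 0},
    {"x": -8,"y": -1,"z": 0,"wx": 0,"wy": 0,"wz": 0},
    {"x": -9,"y": -1,"z": 0,"wx": 0,"wy": 0,"wz": 0},
    {"x": -10,"y": -1,"z": 0,"wx": 0,"wy": 0,"wz": 0},
    {"x": -11,"y": -1,"z": 0,"wx": 0,"wy": 0,"wz": 0},
    {"x": -12,"y": -1,"z": 0,"wx": 0,"wy": 0,"wz": 0}
  ]
}}

```text
time: 4.25
position: [0.5193, 0.0652, 0.1704]
orientation: [0.077, -0.701, 0.705, -0.066]
force: [-0.9, -0.3, -1.2]
finger_gap: 0.0002
```

```bash
python3 - <<'E'
from h import *
from station import env,cams
rep(env)
a=cams.get_image("scene")["color"][165:285,240:400]; cv2.imwrite(f"pics/scene3.png",cv2.resize(a,None,fx=5,fy=5,interpolation=cv2.INTER_CUBIC))
E
```

```text
t 4.25 tip local [-49.  -33.  100.8] F local [-1.  -0.1 -1.2] gap 0.00024223952654336495
tool axes in local (cols)
 [[-1.    -0.015 -0.001]
 [ 0.001 -0.004 -1.   ]
 [ 0.015 -1.     0.004]]
```

View pics/scene3.png

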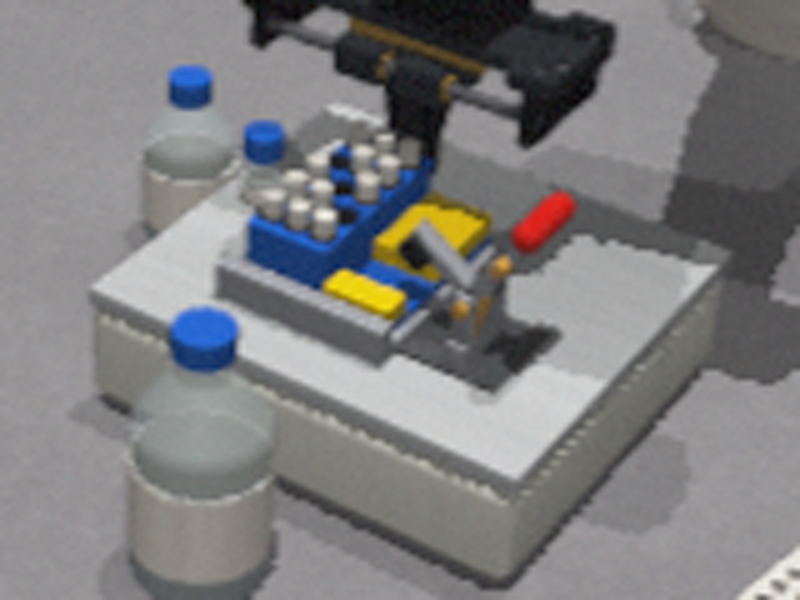

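>>> {"name": "step_arm", "arguments": {
  "series": [
    {"x": -0.5,"y": 0,"z": 0,"wx": 0,"wy": 0,"wz": 0},
    {"x": -1,"y": 0,"z": 0,"wx": 0,"wy": 0,"wz": 0},
    {"x": -1.5,"y": 0,"z": 0,"wx": 0,"wy": 0,"wz": 0},
    {"x": -2,"y": 0,"z": 0,"wx": 0,"wy": 0,"wz": 0},
    {"x": -2.5,"y": 0,"z": 0,"wx": 0,"wy": 0,"wz": 0},
    {"x": -3,"y": 0,"z": 0,"wx": 0,"wy": 0,"wz": 0},
    {"x": -3.5,"y": 0,"z": 0,"wx": 0,"wy": 0,"wz": 0},
    {"x": -4,"y": 0,"z": 0,"wx": 0,"wy": 0,"wz": 0}
  ]
}}

```text
time: 5.1
position: [0.5217, 0.0656, 0.1704]
orientation: [0.078, -0.701, 0.706, -0.065]
force: [-8.6, 1.1, 4.6]
finger_gap: 0.0003
```

```bash
python3 - <<'E'
from h import *
from station import env,cams
rep(env)
E
```

```text
t 5.1 tip local [-46.9 -33.1 100.7] F local [-8.2  2.8  4.6] gap 0.00031376527480882546
tool axes in local (cols)
 [[-1.    -0.02  -0.001]
 [ 0.002 -0.004 -1.   ]
 [ 0.02  -1.     0.004]]
```

```bash
python3 - <<'E'
from h import *
from station import env,cams
img=cams.get_image("scene")["color"]; cv2.imwrite("pics/scene4full.png",img)
k=8; r0,c0=185,275
a=cv2.resize(img[r0:r0+72,c0:c0+96],None,fx=k,fy=k,interpolation=cv2.INTER_CUBIC)
cv2.imwrite("pics/scene4.png",a)
t=cams.get_image("top")["color"]; cv2.imwrite("pics/top4full.png",t)
cv2.imwrite("pics/top4.png",cv2.resize(t[180:255,175:275],None,fx=8,fy=8,interpolation=cv2.INTER_CUBIC))
rep(env)
E
```

```text
t 5.2 tip local [-46.9 -33.  100.7] F local [-7.7  2.1  4.2] gap 0.0006036944046084091
tool axes in local (cols)
 [[-1.    -0.019 -0.001]
 [ 0.002 -0.004 -1.   ]
 [ 0.019 -1.     0.004]]
```

View pics/scene4.png

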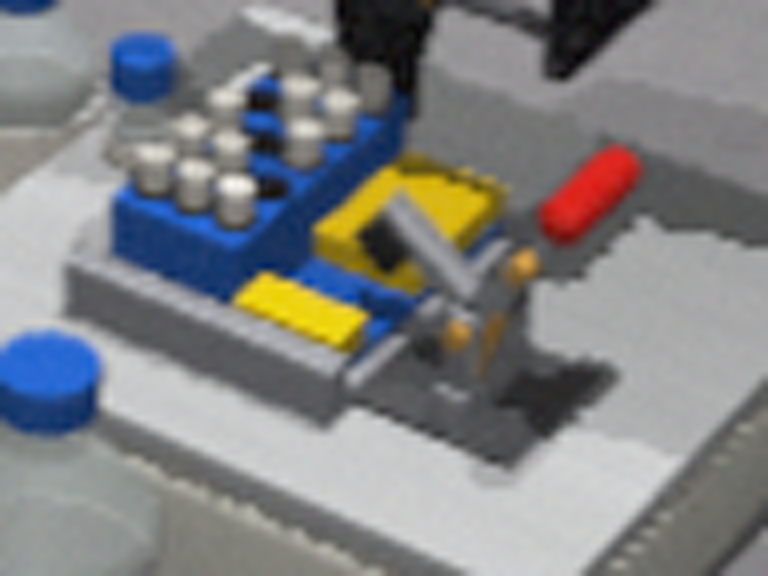

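View pics/top4.png

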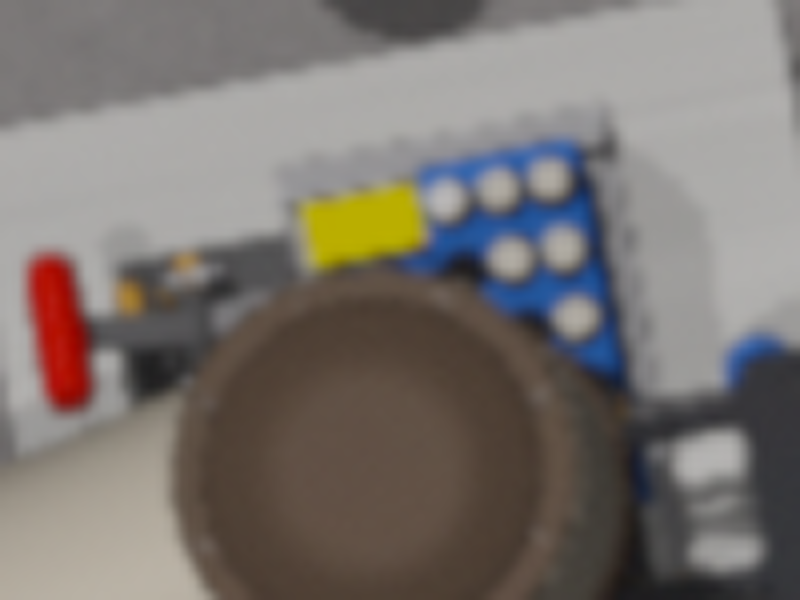

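```bash
python3 - <<'E'
from h import *
def t8(x,y): return (x+.5)/8-.5+175,(y+.5)/8-.5+180
for n,x,y,z in [("rib rear L",300,205,.104),("rib rear R",418,184,.104),("rib gap rear L",315,268,.104),("blk rr",585,142,.125),("blk rl",425,165,.125),("stopfront R (rear edge)",605,100,.102),("rear edge L",282,165,.102)]:
    print(n,w2l(at("top",*t8(x,y),z)).round(1))
def s8(x,y): return (x+.5)/8-.5+275,(y+.5)/8-.5+185
for n,x,y,z in [("rib rear R",235,298,.104),("rib rear L",358,348,.104),("rib top rear R",240,290,.104),("blk rr",115,195,.125),("blk rl",238,240,.125),("stop front? R top",85,250,.102),("stop rear L",345,375,.102)]:
    print(n,w2l(at("scene",*s8(x,y),z)).round(1))
for p in [(75,-64,125),(75,-15,125),(75,-12,104),(75,22,104)]: 
    u=proj("scene",l2w(p)); print(p,((u-[275,185]+.5)*8-.5).round(0))
E
```

```text
rib rear L [ 73.4  25.8 104. ]
rib rear R [ 72.9 -10.9 104. ]
rib gap rear L [ 53.4  24.5 104. ]
blk rr [ 72.6 -64.7 125. ]
blk rl [ 74.8 -16.3 125. ]
stopfront R (rear edge) [ 87.9 -71.6 102. ]
rear edge L [ 86.9  29.5 102. ]
rib rear R [ 71.5 -13.9 104. ]
rib rear L [ 70.3  32.  104. ]
rib top rear R [ 66.8 -15.1 104. ]
blk rr [ 72.5 -61.2 125. ]
blk rl [ 69.4 -15.3 125. ]
stop front? R top [ 76.7 -69.4 102. ]
stop rear L [ 82.5  35.  102. ]
(75, -64, 125) [104. 195.]
(75, -15, 125) [229. 248.]
(75, -12, 104) [234. 305.]
(75, 22, 104) [323. 344.]
```

>>> {"name": "step_arm", "arguments": {
  "series": [
    {"x": -0.5,"y": 0,"z": 0,"wx": 0,"wy": 0,"wz": 0},
    {"x": -1,"y": 0,"z": 0,"wx": 0,"wy": 0,"wz": 0},
    {"x": -1.5,"y": 0,"z": 0,"wx": 0,"wy": 0,"wz": 0},
    {"x": -2,"y": 0,"z": 0,"wx": 0,"wy": 0,"wz": 0},
    {"x": -2.5,"y": 0,"z": 0,"wx": 0,"wy": 0,"wz": 0},
    {"x": -2.5,"y": 0,"z": 0,"wx": 0,"wy": 0,"wz": 0},
    {"x": -2.5,"y": 0,"z": 0,"wx": 0,"wy": 0,"wz": 0},
    {"x": -2.5,"y": 0,"z": 0,"wx": 0,"wy": 0,"wz": 0}
  ]
}}

```text
time: 6.0
position: [0.522, 0.0656, 0.1704]
orientation: [0.08, -0.701, 0.706, -0.063]
force: [-9.8, 0.7, 5.8]
finger_gap: -0.0001
```

```bash
python3 - <<'E'
from h import *
from station import env,cams
rep(env)
E
```

```text
t 6.0 tip local [-47.  -33.1 100.7] F local [-9.4  2.6  5.8] gap -7.947035531083392e-05
tool axes in local (cols)
 [[-1.    -0.025 -0.002]
 [ 0.002 -0.005 -1.   ]
 [ 0.025 -1.     0.005]]
```

>>> {"name": "step_arm", "arguments": {
  "series": [
    {"x": 2,"y": 0,"z": 0,"wx": 0,"wy": 0,"wz": 0},
    {"x": 8,"y": 0,"z": 0,"wx": 0,"wy": 0,"wz": 0},
    {"x": 20,"y": 0,"z": 0,"wx": 0,"wy": 0,"wz": 0.01},
    {"x": 30,"y": -10,"z": 0,"wx": 0,"wy": 0,"wz": 0.025},
    {"x": 30,"y": -45,"z": 0,"wx": 0,"wy": 0,"wz": 0.025},
    {"x": 30,"y": -90,"z": 0,"wx": 0,"wy": 0,"wz": 0.025},
    {"x": 30,"y": -120,"z": -20,"wx": 0,"wy": 0,"wz": 0.025},
    {"x": 20,"y": -125,"z": -50,"wx": 0,"wy": 0,"wz": 0.025}
  ]
}}

```text
time: 6.8
position: [0.4971, 0.1121, 0.3011]
orientation: [0.067, -0.703, 0.704, -0.075]
force: [0.4, -0.2, 0.1]
finger_gap: 0.0005
```

```bash
python3 - <<'E'
from h import *
from station import env,cams
rep(env,[(40,140,226),(40,140,155)])
E
```

```text
t 6.8 tip local [-59.3  17.6 231.4] F local [ 0.4 -0.3  0.1] gap 0.0005196667146386466
tool axes in local (cols)
 [[-1.     0.012 -0.003]
 [ 0.003 -0.002 -1.   ]
 [-0.012 -1.     0.002]]
to (40, 140, 226) tool shift [ -98.8    6.3 -122.7]
to (40, 140, 155) tool shift [ -97.9   77.3 -122.9]
```

>>> {"name": "step_arm", "arguments": {
  "series": [
    {"x": -20,"y": 0,"z": -35,"wx": 0,"wy": 0,"wz": -0.012},
    {"x": -45,"y": 0,"z": -70,"wx": 0,"wy": 0,"wz": -0.012},
    {"x": -75,"y": 0,"z": -105,"wx": 0,"wy": 0,"wz": -0.012},
    {"x": -98,"y": 0,"z": -123,"wx": 0,"wy": 0,"wz": -0.012},
    {"x": -98,"y": 5,"z": -123,"wx": 0,"wy": 0,"wz": -0.012},
    {"x": -98,"y": 25,"z": -123,"wx": 0,"wy": 0,"wz": -0.012},
    {"x": -98,"y": 45,"z": -123,"wx": 0,"wy": 0,"wz": -0.012},
    {"x": -98,"y": 50,"z": -123,"wx": 0,"wy": 0,"wz": -0.012}
  ]
}}

```text
time: 7.6
position: [0.5683, 0.2513, 0.2495]
orientation: [0.072, -0.702, 0.705, -0.07]
force: [0.0, -0.2, 1.0]
finger_gap: 0.0005
```

```bash
python3 - <<'E'
from h import *
from station import env,cams
rep(env,[(40,135,155)])
img=cams.get_image("scene")["color"]
cv2.imwrite("pics/scene5.png",cv2.resize(img[165:285,240:400],None,fx=5,fy=5,interpolation=cv2.INTER_CUBIC))
t=cams.get_image("top")["color"]
cv2.imwrite("pics/top5.png",cv2.resize(t[165:305,155:335],None,fx=4.2,fy=4.2,interpolation=cv2.INTER_CUBIC))
E
```

```text
t 7.6 tip local [ 37.5 139.4 179.8] F local [-0.  -0.2  1. ] gap 0.0004503291188878177
tool axes in local (cols)
 [[-1.    -0.004 -0.004]
 [ 0.004 -0.003 -1.   ]
 [ 0.004 -1.     0.003]]
to (40, 135, 155) tool shift [-2.6 24.8  4.3]
```

View pics/scene5.png

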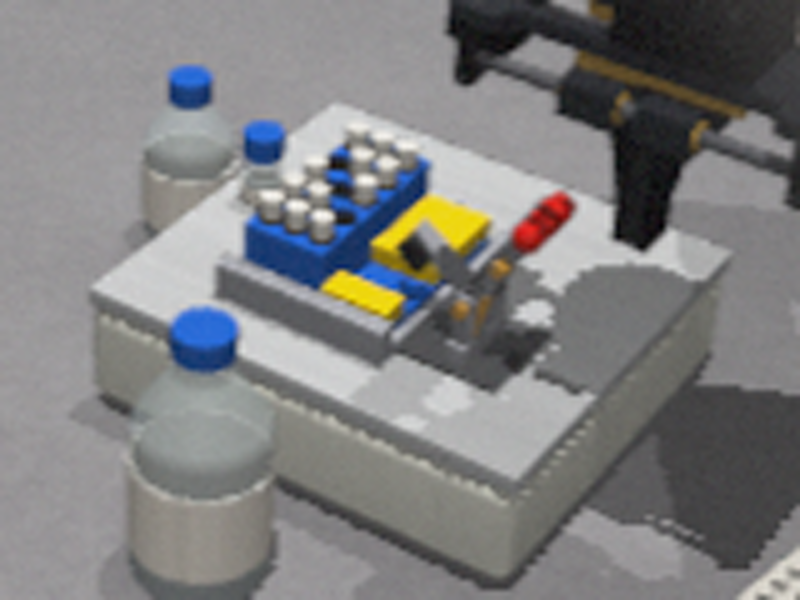

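View pics/top5.png

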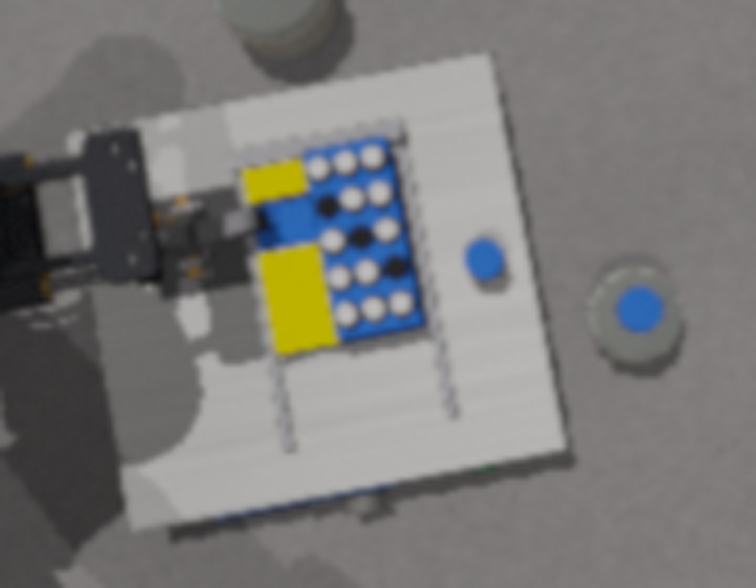

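The rack sits against the stop and the toe lines up with the gap. Next I lower the fingertip beside the handle.

>>> {"name": "step_arm", "arguments": {
  "series": [
    {"x": -1,"y": 8,"z": 0,"wx": 0,"wy": 0,"wz": 0},
    {"x": -2,"y": 16,"z": 0,"wx": 0,"wy": 0,"wz": 0},
    {"x": -2,"y": 24,"z": 0,"wx": 0,"wy": 0,"wz": 0},
    {"x": -2,"y": 25,"z": 4,"wx": 0,"wy": 0,"wz": 0},
    {"x": -2,"y": 25,"z": 9,"wx": 0,"wy": 0,"wz": 0},
    {"x": -2,"y": 25,"z": 14,"wx": 0,"wy": 0,"wz": 0},
    {"x": -2,"y": 25,"z": 17,"wx": 0,"wy": 0,"wz": 0},
    {"x": -2,"y": 25,"z": 20,"wx": 0,"wy": 0,"wz": 0}
  ]
}}

```text
time: 8.5
position: [0.5752, 0.232, 0.2269]
orientation: [0.071, -0.703, 0.705, -0.071]
force: [-0.3, -0.9, 0.4]
finger_gap: 0.0007
```

```bash
python3 - <<'E'
from h import *
from station import env,cams
rep(env)
E
```

```text
t 8.5 tip local [ 40.7 119.2 157.2] F local [-0.4 -0.9  0.4] gap 0.0006817214451372473
tool axes in local (cols)
 [[-1.    -0.    -0.004]
 [ 0.004 -0.003 -1.   ]
 [ 0.    -1.     0.003]]
```

Not yet touching. I'll push slowly.

>>> {"name": "step_arm", "arguments": {
  "series": [
    {"x": 0,"y": 0,"z": 1,"wx": 0,"wy": 0,"wz": 0},
    {"x": 0,"y": 0,"z": 2,"wx": 0,"wy": 0,"wz": 0},
    {"x": 0,"y": 0,"z": 3,"wx": 0,"wy": 0,"wz": 0},
    {"x": 0,"y": 0,"z": 4,"wx": 0,"wy": 0,"wz": 0},
    {"x": 0,"y": 0,"z": 5,"wx": 0,"wy": 0,"wz": 0},
    {"x": 0,"y": 0,"z": 6,"wx": 0,"wy": 0,"wz": 0},
    {"x": 0,"y": 0,"z": 7,"wx": 0,"wy": 0,"wz": 0},
    {"x": 0,"y": 0,"z": 8,"wx": 0,"wy": 0,"wz": 0}
  ]
}}

```text
time: 9.3
position: [0.5768, 0.2241, 0.2269]
orientation: [0.071, -0.703, 0.705, -0.071]
force: [-0.3, 0.4, 0.1]
finger_gap: 0.0001
```

```bash
python3 - <<'E'
from h import *
from station import env,cams
rep(env)
E
```

```text
t 9.3 tip local [ 40.6 111.1 157.2] F local [-0.2  0.5  0.1] gap 0.00012310717336712595
tool axes in local (cols)
 [[-1.    -0.    -0.004]
 [ 0.004 -0.003 -1.   ]
 [ 0.    -1.     0.003]]
```

>>> {"name": "step_arm", "arguments": {
  "series": [
    {"x": 0,"y": 0,"z": 1,"wx": 0,"wy": 0,"wz": 0},
    {"x": 0,"y": 0,"z": 2,"wx": 0,"wy": 0,"wz": 0},
    {"x": 0,"y": 0,"z": 3,"wx": 0,"wy": 0,"wz": 0},
    {"x": 0,"y": 0,"z": 3.5,"wx": 0,"wy": 0,"wz": 0},
    {"x": 0,"y": 0,"z": 4,"wx": 0,"wy": 0,"wz": 0},
    {"x": 0,"y": 0,"z": 4.5,"wx": 0,"wy": 0,"wz": 0},
    {"x": 0,"y": 0,"z": 5,"wx": 0,"wy": 0,"wz": 0},
    {"x": 0,"y": 0,"z": 5.5,"wx": 0,"wy": 0,"wz": 0}
  ]
}}

```text
time: 10.1
position: [0.5778, 0.2199, 0.227]
orientation: [0.07, -0.703, 0.704, -0.071]
force: [-3.8, 5.9, 1.5]
finger_gap: 0.0004
```

```bash
python3 - <<'E'
from h import *
from station import env,cams
rep(env)
E
```

```text
t 10.1 tip local [ 40.8 106.9 157.3] F local [-2.5  6.5  1.5] gap 0.00040513139867673137
tool axes in local (cols)
 [[-1.     0.001 -0.004]
 [ 0.004 -0.001 -1.   ]
 [-0.001 -1.     0.001]]
```

>>> {"name": "step_arm", "arguments": {
  "series": [
    {"x": 0,"y": 0,"z": 1.5,"wx": 0,"wy": 0,"wz": 0},
    {"x": 0,"y": 0,"z": 2,"wx": 0,"wy": 0,"wz": 0},
    {"x": 0,"y": 0,"z": 2.3,"wx": 0,"wy": 0,"wz": 0},
    {"x": 0,"y": 0,"z": 2.6,"wx": 0,"wy": 0,"wz": 0},
    {"x": 0,"y": 0,"z": 2.9,"wx": 0,"wy": 0,"wz": 0},
    {"x": 0,"y": 0,"z": 3.2,"wx": 0,"wy": 0,"wz": 0},
    {"x": 0,"y": 0,"z": 3.5,"wx": 0,"wy": 0,"wz": 0},
    {"x": 0,"y": 0,"z": 3.8,"wx": 0,"wy": 0,"wz": 0}
  ]
}}

```text
time: 10.9
position: [0.5782, 0.2183, 0.2279]
orientation: [-0.07, 0.705, -0.703, 0.072]
force: [-4.5, 7.9, 4.1]
finger_gap: 0.0001
```

```bash
python3 - <<'E'
from h import *
from station import env,cams
rep(env)
E
```

```text
t 10.9 tip local [ 41.  105.5 158.2] F local [-2.8  8.7  4.1] gap 0.000133138295055428
tool axes in local (cols)
 [[-1.     0.003 -0.003]
 [ 0.003  0.003 -1.   ]
 [-0.003 -1.    -0.003]]
```

>>> {"name": "step_arm", "arguments": {
  "series": [
    {"x": 0,"y": 0,"z": 2.2,"wx": 0,"wy": 0,"wz": 0},
    {"x": 0,"y": 0,"z": 2.6,"wx": 0,"wy": 0,"wz": 0},
    {"x": 0,"y": 0,"z": 3,"wx": 0,"wy": 0,"wz": 0},
    {"x": 0,"y": 0,"z": 3.3,"wx": 0,"wy": 0,"wz": 0},
    {"x": 0,"y": 0,"z": 3.6,"wx": 0,"wy": 0,"wz": 0},
    {"x": 0,"y": 0,"z": 3.8,"wx": 0,"wy": 0,"wz": 0},
    {"x": 0,"y": 0,"z": 4,"wx": 0,"wy": 0,"wz": 0},
    {"x": 0,"y": 0,"z": 4.2,"wx": 0,"wy": 0,"wz": 0}
  ]
}}

```text
time: 11.7
position: [0.5786, 0.2162, 0.2291]
orientation: [-0.07, 0.706, -0.701, 0.073]
force: [-5.5, 8.7, 4.6]
finger_gap: 0.0002
```

```bash
python3 - <<'E'
from h import *
from station import env,cams
rep(env)
E
```

```text
t 11.7 tip local [ 41.1 103.6 159.4] F local [-3.6  9.6  4.6] gap 0.0001579503910673085
tool axes in local (cols)
 [[-1.     0.004 -0.002]
 [ 0.002  0.006 -1.   ]
 [-0.004 -1.    -0.006]]
```

>>> {"name": "step_arm", "arguments": {
  "series": [
    {"x": 0,"y": 0,"z": 2.5,"wx": 0,"wy": 0,"wz": 0},
    {"x": 0,"y": 0,"z": 3.2,"wx": 0,"wy": 0,"wz": 0},
    {"x": 0,"y": 0,"z": 3.9,"wx": 0,"wy": 0,"wz": 0},
    {"x": 0,"y": 0,"z": 4.6,"wx": 0,"wy": 0,"wz": 0},
    {"x": 0,"y": 0,"z": 5.3,"wx": 0,"wy": 0,"wz": 0},
    {"x": 0,"y": 0,"z": 6,"wx": 0,"wy": 0,"wz": 0},
    {"x": 0,"y": 0,"z": 6.7,"wx": 0,"wy": 0,"wz": 0},
    {"x": 0,"y": 0,"z": 7.4,"wx": 0,"wy": 0,"wz": 0}
  ]
}}

```text
time: 12.5
position: [0.5805, 0.2108, 0.2308]
orientation: [-0.069, 0.707, -0.7, 0.075]
force: [-2.7, 6.0, 4.8]
finger_gap: 0.0004
```

```bash
python3 - <<'E'
from h import *
from station import env,cams
rep(env)
E
```

```text
t 12.5 tip local [ 42.1  98.1 161.1] F local [-1.5  6.4  4.8] gap 0.00036556389586155503
tool axes in local (cols)
 [[-1.     0.008 -0.   ]
 [ 0.001  0.009 -1.   ]
 [-0.008 -1.    -0.009]]
```

>>> {"name": "step_arm", "arguments": {
  "series": [
    {"x": 0,"y": 0,"z": 2.5,"wx": 0,"wy": 0,"wz": 0},
    {"x": 0,"y": 0,"z": 3.7,"wx": 0,"wy": 0,"wz": 0},
    {"x": 0,"y": 0,"z": 4.9,"wx": 0,"wy": 0,"wz": 0},
    {"x": 0,"y": 0,"z": 6.1,"wx": 0,"wy": 0,"wz": 0},
    {"x": 0,"y": 0,"z": 7.3,"wx": 0,"wy": 0,"wz": 0},
    {"x": 0,"y": 0,"z": 8.5,"wx": 0,"wy": 0,"wz": 0},
    {"x": 0,"y": 0,"z": 9.7,"wx": 0,"wy": 0,"wz": 0},
    {"x": 0,"y": 0,"z": 11,"wx": 0,"wy": 0,"wz": 0}
  ]
}}

```text
time: 13.3
position: [0.5828, 0.1996, 0.2305]
orientation: [-0.069, 0.707, -0.7, 0.074]
force: [0.7, 1.6, 0.6]
finger_gap: 0.0002
```

```bash
python3 - <<'E'
from h import *
from station import env,cams
rep(env)
img=cams.get_image("scene")["color"]
cv2.imwrite("pics/scene6.png",cv2.resize(img[165:285,240:400],None,fx=5,fy=5,interpolation=cv2.INTER_CUBIC))
E
```

```text
t 13.3 tip local [ 42.1  86.6 160.8] F local [1.  1.4 0.6] gap 0.00021858227598614094
tool axes in local (cols)
 [[-1.     0.008 -0.001]
 [ 0.001  0.008 -1.   ]
 [-0.008 -1.    -0.008]]
```

View pics/scene6.png

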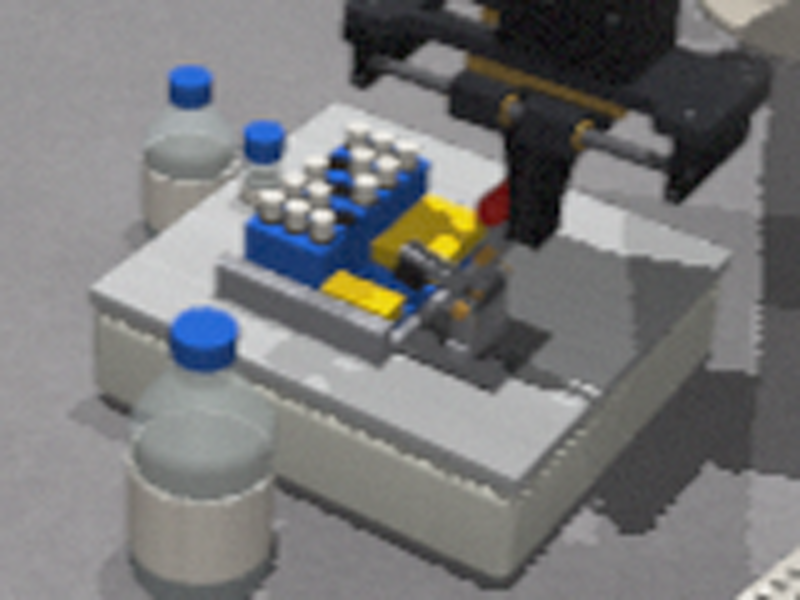

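>>> {"name": "step_arm", "arguments": {
  "series": [
    {"x": 0,"y": 0,"z": 1.2,"wx": 0,"wy": 0,"wz": 0},
    {"x": 0,"y": 0,"z": 2.4,"wx": 0,"wy": 0,"wz": 0},
    {"x": 0,"y": 0,"z": 3.6,"wx": 0,"wy": 0,"wz": 0},
    {"x": 0,"y": 0,"z": 4.8,"wx": 0,"wy": 0,"wz": 0},
    {"x": 0,"y": 0,"z": 6,"wx": 0,"wy": 0,"wz": 0},
    {"x": 0,"y": 0,"z": 7.2,"wx": 0,"wy": 0,"wz": 0},
    {"x": 0,"y": 0,"z": 8.4,"wx": 0,"wy": 0,"wz": 0},
    {"x": 0,"y": 0,"z": 9.6,"wx": 0,"wy": 0,"wz": 0}
  ]
}}

```text
time: 14.15
position: [0.5846, 0.1897, 0.2301]
orientation: [-0.07, 0.706, -0.7, 0.074]
force: [-0.5, 1.3, -1.3]
finger_gap: 0.0004
```

```bash
python3 - <<'E'
from h import *
from station import env,cams
rep(env)
img=cams.get_image("scene")["color"]
cv2.imwrite("pics/scene7.png",cv2.resize(img[165:285,240:400],None,fx=5,fy=5,interpolation=cv2.INTER_CUBIC))
E
```

```text
t 14.15 tip local [ 41.8  76.5 160.4] F local [-0.2  1.3 -1.3] gap 0.0004243342967718705
tool axes in local (cols)
 [[-1.     0.007 -0.001]
 [ 0.001  0.008 -1.   ]
 [-0.007 -1.    -0.008]]
```

View pics/scene7.png

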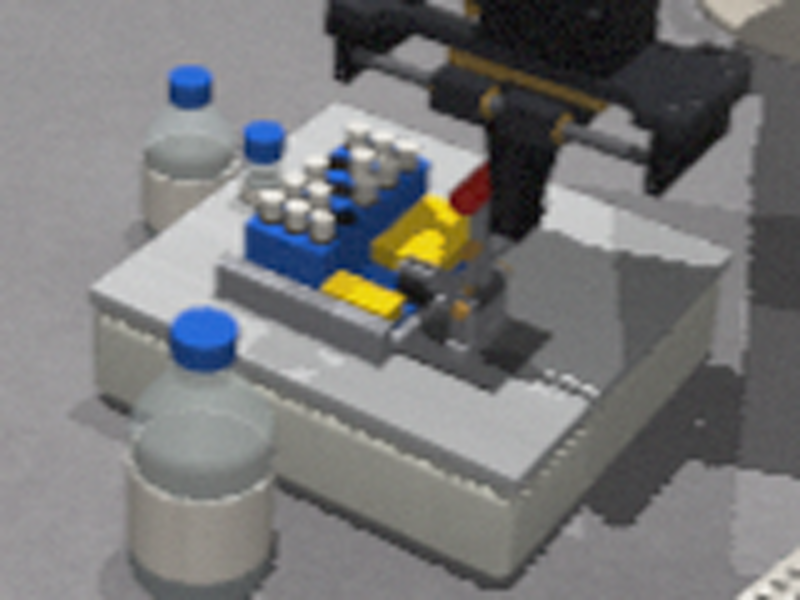

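>>> {"name": "step_arm", "arguments": {
  "series": [
    {"x": 0,"y": 0,"z": 0.6,"wx": 0,"wy": 0,"wz": 0},
    {"x": 0,"y": 0,"z": 1.2,"wx": 0,"wy": 0,"wz": 0},
    {"x": 0,"y": 0,"z": 1.8,"wx": 0,"wy": 0,"wz": 0},
    {"x": 0,"y": 0,"z": 2.4,"wx": 0,"wy": 0,"wz": 0},
    {"x": 0,"y": 0,"z": 3,"wx": 0,"wy": 0,"wz": 0},
    {"x": 0,"y": 0,"z": 3.5,"wx": 0,"wy": 0,"wz": 0},
    {"x": 0,"y": 0,"z": 4,"wx": 0,"wy": 0,"wz": 0},
    {"x": 0,"y": 0,"z": 4.5,"wx": 0,"wy": 0,"wz": 0}
  ]
}}

```text
time: 15.0
position: [0.5856, 0.1851, 0.2302]
orientation: [-0.069, 0.706, -0.7, 0.074]
force: [-0.0, -0.5, 0.5]
finger_gap: 0.0002
```

```bash
python3 - <<'E'
from h import *
from station import env,cams
rep(env)
img=cams.get_image("scene")["color"]
cv2.imwrite("pics/scene8.png",cv2.resize(img[165:285,240:400],None,fx=5,fy=5,interpolation=cv2.INTER_CUBIC))
E
```

```text
t 15.0 tip local [ 41.8  71.8 160.5] F local [-0.1 -0.5  0.5] gap 0.00020837828539145982
tool axes in local (cols)
 [[-1.     0.007 -0.001]
 [ 0.001  0.008 -1.   ]
 [-0.007 -1.    -0.008]]
```

View pics/scene8.png

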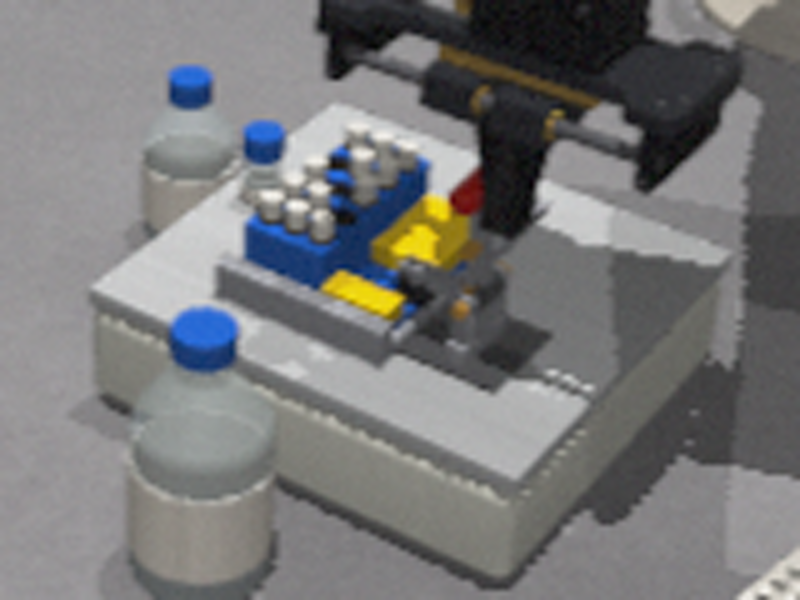

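No force, and the handle did not move between the last two pictures, so it has snapped over. I'll retract and check.

>>> {"name": "step_arm", "arguments": {
  "series": [
    {"x": 0,"y": 0,"z": -8,"wx": 0,"wy": 0,"wz": 0},
    {"x": 0,"y": 0,"z": -25,"wx": 0,"wy": 0,"wz": 0},
    {"x": 0,"y": 0,"z": -50,"wx": 0,"wy": 0,"wz": 0},
    {"x": 0,"y": -20,"z": -80,"wx": 0,"wy": 0,"wz": 0},
    {"x": 0,"y": -50,"z": -110,"wx": 0,"wy": 0,"wz": 0},
    {"x": 0,"y": -80,"z": -145,"wx": 0,"wy": 0,"wz": 0},
    {"x": 0,"y": -100,"z": -180,"wx": 0,"wy": 0,"wz": 0},
    {"x": 0,"y": -100,"z": -185,"wx": 0,"wy": 0,"wz": 0}
  ]
}}

```text
time: 15.85
position: [0.5471, 0.3706, 0.3353]
orientation: [-0.069, 0.708, -0.699, 0.078]
force: [-0.1, -0.6, -0.7]
finger_gap: 0.0001
```

```bash
python3 - <<'E'
from h import *
from station import env,cams
rep(env)
img=cams.get_image("scene")["color"]
cv2.imwrite("pics/scene9.png",cv2.resize(img[165:285,240:400],None,fx=5,fy=5,interpolation=cv2.INTER_CUBIC))
t=cams.get_image("top")["color"]
cv2.imwrite("pics/top9.png",cv2.resize(t[165:305,155:335],(792,599),interpolation=cv2.INTER_CUBIC))
E
```

```text
t 15.85 tip local [ 42.3 261.6 265.6] F local [-0.3 -0.5 -0.7] gap 0.00013021585618971622
tool axes in local (cols)
 [[-1.     0.014  0.004]
 [-0.004  0.012 -1.   ]
 [-0.014 -1.    -0.012]]
```

View pics/scene9.png

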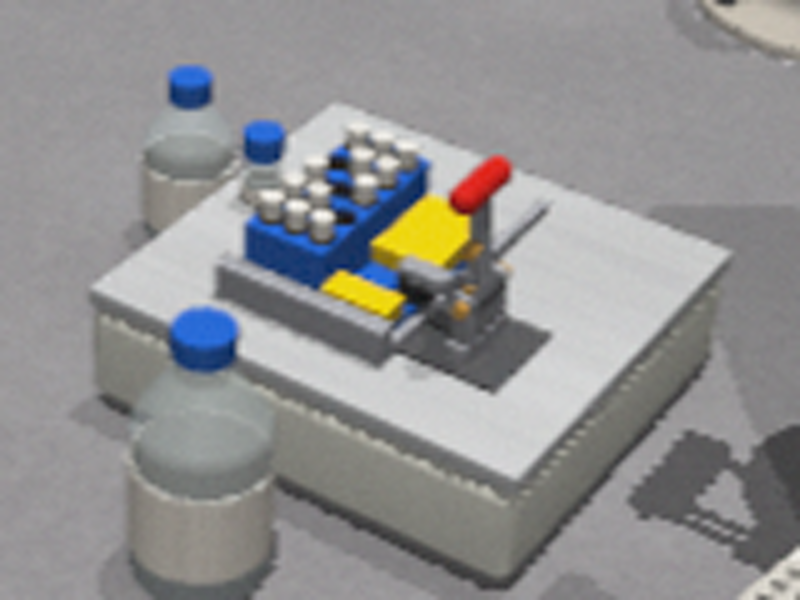

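View pics/top9.png

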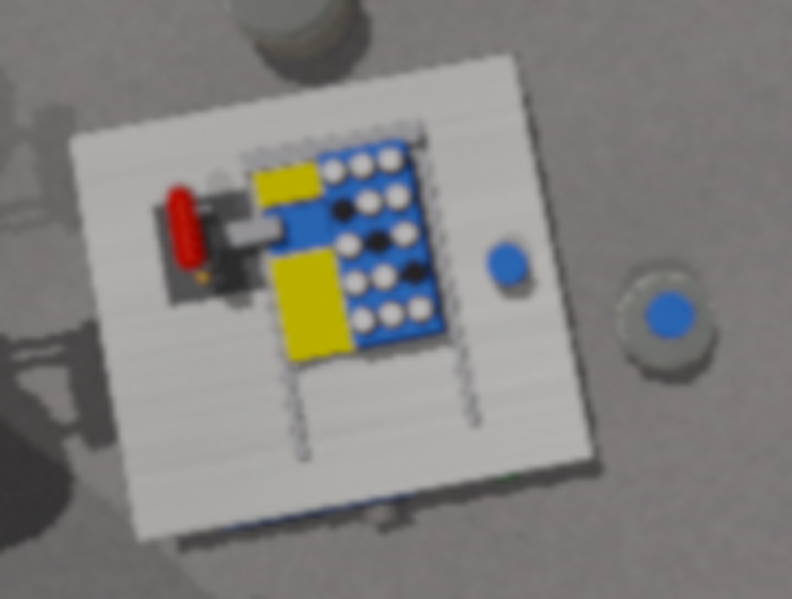

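```bash
python3 - <<'E'
from h import *
for n,x,y,z in [("handle a",179,190,.18),("handle b",193,268,.18),("handle0 a",117,203,.172),("handle0 b",126,282,.172),("stopL",250,176,.102),("rib rear L",254,174,.104),("blk fl",358,348,.125),("blk fr",443,332,.125),("blk rr",408,140,.125),("gapfront",272,258,.104),("vial",508,264,.125)]:
    print(n,w2l(at("top",*tz(x,y),z)).round(1))
for n,x,y in [("a",465,207),("b",500,165),]:
    print(n,w2l(at("scene",*sz(x,y),.175)).round(1))
E
```

```text
handle a [ 59.7  54.  180. ]
handle b [ 17.4  53.6 180. ]
handle0 a [ 60.2  88.8 172. ]
handle0 b [ 17.4  90.9 172. ]
stopL [ 72.6  27.9 102. ]
rib rear L [ 73.   25.2 104. ]
blk fl [-36.5 -16.8 125. ]
blk fr [-36.3 -63.4 125. ]
blk rr [ 72.6 -63.9 125. ]
gapfront [ 23.7  23.4 104. ]
vial [  -5.8 -104.6  125. ]
a [ 58.2  57.  175. ]
b [ 14.7  51.5 175. ]
```

```bash
python3 -c "
from station import env
print(env.job_done())"
```

```text
the job is handed in; nothing more can be done
None
```

The rack is home against the rear stop, the clamp is snapped over and locked on it, and I've handed the job in. The clock stood at about 16 s of the 59 s allowed.

- **Rack:** I pushed it with the closed fingertips until the tip stopped advancing. The highest wrist reading there was about 11 N, counting all directions. In the last pictures the rack's rear edge is at 73 mm and the stop's front at about 72.6 mm along the shaker's x axis. The two edges agree within the camera's roughly 2 mm. The rack looks square, and the toe sits in the gap in the rib.
- **Clamp:** I pushed the handle slowly, with wrist readings up to about 11 N, until it went over centre. It ended 35–37 mm from where it started, against about 36 mm expected for locked, and stayed put with no force on the finger.
- **Forces:** These come from the wrist sensor at the end of each move, so a brief peak in between would not show. Nothing suggested one.
- **Other objects:** The vial and the two bottles beside the shaker show no visible shift. I did not compare the tip boxes and black rack again at the end, but the arm only passed well above the green box and stayed away from the others. It was clear of everything when I handed in.

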